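Hold a bath lid at its balance point while its stay is refitted

TASK

The stay of the white bath's hinged steel lid has come unhooked, so nothing keeps the lid up. Take the lid by the black lug at its front with a light grip (the lug is brittle), swing it up smoothly to the point where it balances over its hinge, without dropping it, letting it go over backwards or disturbing the things around the bath. Finish still holding the lid lightly by its lug, at rest at the balance point, so that a colleague can hook the stay back on: do not let go.

Things in the scene. Friction and masses are not known exactly. Their poses are not given: they have to be found in the camera images.
- bath: Shallow white bath with stainless tank, standing fixed on the table: 300 mm wide (its y), 160 mm deep (its x), rim 127 mm high. Origin: centre of its underside, on the table; its front (control strip) faces its own -x, z is up. The unhooked stay hangs on its right (-y) side, reaching no farther out than 170 mm from the middle.
- lid (a joint): Hinge of the bath's lid, rad: 0 closed, growing as the front edge swings up and back about the rear edge; 1.57 is plumb, backstop at 2.0. It runs freely: the lid balances at 1.62 rad, just past plumb, and when let go drops shut from short of that and falls back against the stop from beyond it.
- lid_hinge (a point): Middle of the hinge line, at the rear edge of the bath, 135 mm above the table, 80 mm behind the bath's origin. The hinge line runs along the bath's y.
- lid_grip (a point): Grip point of the black lug in the middle of the lid's front edge; moves with the lid. Flat-sided block, 22 mm wide (bath's y), 18 mm thick, 40 mm long, pointing away from the hinge. It is 192 mm from the hinge line along the lid and, closed, 7 mm below it (128 mm above the table). Pinched across its width it pivots between the pads. Brittle: 20 to 25 N of grip is plenty, 40 N breaks it.
- amber_jar: Amber stoppered jar, 72 mm across, 125 mm high, loose, behind the bath. Origin: centre of its underside.
- tall_bottle: Amber bottle with black cap, 54 mm across, 155 mm high, loose, behind the bath. Origin: centre of its underside.
- mortar: White porcelain mortar bowl, 104 mm across, 55 mm high, loose, at the bath's left. Origin: centre of its underside.
- screwdriver: Screwdriver lying loose at the bath's right, about 200 mm long, along its x. Origin under its middle.
- clip_ring: Small steel ring of the stay, 22 mm across, 5 mm thick, lying loose at the bath's right. Origin: centre of its underside.
- lid_edge (a point): Middle of the lid's front edge, 165 mm from the hinge line. The lid is a folded stainless shell 161 mm deep, 309 mm wide, skirt 16 mm deep, 0.45 to 0.8 kg. Closed it lies level on the bath, its top 137 mm above the table; 2 to 4 N at the lug lift it.

How it is judged:
On the way:
1. the lid is being raised by its lug, held in the fingers (value of joint lid between 0.3 and 1.3 rad and contact force between the fingers and lid above 0.5 N and distance between the grasp point and lid_grip below 0.045 m), for 0.2 s.
At the end, for the whole second after the job is handed in: The lid stands at its balance point (1.62 rad, give or take 0.08), at rest, held by its lug in the fingers (gripper within 45 mm of the grip point) with a total contact force of 1 to 80 N; the jar, bottle, bowl, screwdriver and ring are within 30 mm of where they stood (value of joint lid between 1.54 and 1.7 rad and velocity of joint lid between -0.05 and 0.05 rad/s and distance between the grasp point and lid_grip below 0.045 m and contact force between the fingers and lid between 1 and 80 N and distance of each of amber_jar, tall_bottle, mortar, screwdriver, clip_ring from where it was at the start of the episode below 0.03 m); the arm keeps its last pose, push and grip.
It fails at once if the lug is squeezed or wrenched: total contact force of the fingers on the lid above 80 N (contact force between the fingers and lid above 80 N).
It fails at once if the lid goes over backwards (past 1.85 rad) (value of joint lid above 1.85 rad).
It fails at once if the lid is dropped (falls faster than 1 rad/s) (velocity of joint lid below -1 rad/s).
It fails at once if the lid is flung up (faster than 2 rad/s) (velocity of joint lid above 2 rad/s).
It fails at once if a thing standing around the bath is moved more than 30 mm (distance of any of amber_jar, tall_bottle, mortar, screwdriver, clip_ring from where it was at the start of the episode above 0.03 m).
It also fails if it takes over 38 s, if anything falls off the work surface, if the arm or the gripper's body presses on something with over 40 N, if the wrist force passes 120 N, or if a joint passes its speed limit or range.

ROBOT

A 6-joint arm with a two-finger parallel gripper is mounted at the origin on the work surface. World frame = base frame: x ahead of the robot, y to its left, z up, the work surface at z = 0. Lengths are in m, angles in rad, forces in N, time in s.
With the tool pointing down it reaches from about 0.35 to 0.775 m from the base axis. Payload 7.3 kg.
Tool frame: the origin (TCP) lies at the very end of the fingers, on their centre line; the grasp point (between the pads) lies 19 mm behind it (robot.tcp_to_grasp is the z of the grasp point in the tool frame, in m); z points along the fingers, y is the line along which they close (so a half turn about z gives the same grasp; the last joint's range is limited). The gripper opens to 92 mm and grips with 3 to 60 N. Pads are 19 mm wide; open, the fingers measure 130 mm over their backs; the gripper's body (75 mm by 190 mm) begins 47 mm behind the grasp point.
Start: joints at [-1.331, 0.342, 1.524, -0, 1.275, -0.146], TCP at [0.198, -0.486, 0.227] pointing down, gripper open.
Joint ranges: [-2.53, 2.53], [-0.77, 2.02], [0.04, 2.7], [-1, 4.14], [0.28, 2.66], [-3.11, 3.11]. Speed limits (rad/s): [2.57, 2.57, 3.14, 3.14, 3.14, 3.14].

INTERFACE

Orientations are given as [roll, pitch, yaw] about the fixed x, y, z axes, in that order (R = Rz(yaw) Ry(pitch) Rx(roll)).
In Python, from cell import monitor, read_camera, get_calibration, job, robot gives the robot as it stands. The module is installed in compiled form; this text tells all that it offers.
- The arm moves only by the tool send_rows, never from a script. Its argument "targets" is a list of rows, each an object with "translation": the shift along the tool's x, y, z in cm, a list of three; "spin": the turn about the tool's z in degrees; "jaw": the opening, from 0 (shut) to 1 (fully open). A call has exactly 5 rows; each row is the pose to reach, as a shift and turn from the pose commanded when the call began, along the tool's axes at that moment; what a row does not reach only later rows make up. A row lasts 1/10 s, in which the tool goes at most 50 mm and 8.59 degrees, less where a joint would pass 70% of its speed; a pose out of reach is approached as far as the arm can. A call with a gripper value outside its range is refused whole. The fingers move at their own pace and stop on an object; "force" is the grip in N (left out, the last holds). Time passes only in rows, so rows that repeat a pose let the fingers close, or fill a call up. It gives the time, the measured TCP pose, the force, the opening and the grip force at its end, in the units of the state.
- monitor.observe(): the state, without advancing time (a new reading comes with each control period).
- read_camera(name): name is "side" or "top"; returns (picture, depth): 400x640x3 uint8, red, green, blue; 400x640 float32, m along the optical axis (not along the pixel's ray), 0 where there is no reading.
- get_calibration(name): a dict with "intrinsics" (3x3 intrinsics, pixels), "origin" and "orientation" of the camera in the world. Camera axes: x right, y up, looking along -z (the intrinsics and any distortion apply to the point x, -y, -z); pixel columns grow to the right and rows downward; lengths in m; the calibration is good to about 2 mm. A picture is of the moment at which its call begins. get_calibration takes no time and is no camera call.
- job.hand_in(): hands the job in; it is judged then, once.
The state is a dict: "time": time; "qpos": joint angles; "qvel": joint speeds; "joint_efforts": joint torques, N m; "tool_pos": TCP position; "tool_rot": TCP orientation; "contact_force": force on the tool from outside, world axes, zero at the start; "torque": the same for the moment, N m; "opening": finger opening in m; "grip_force": force on a finger pad.
Only numpy, scipy, OpenCV 4.12 (cv2) and the standard library are available. Lean on these libraries where they do the work, as an engineer would, in place of code of your own. Each camera call takes 0.05 s, during which the arm holds its last target. There are 200 camera calls.

## Working session

There is one attempt and no reset: what is moved stays moved. The work goes in short steps, Python scripts to look and compute and a tool call to move; the robot and the scene stay as the last step left them, time stands still between calls to the robot, and variables do not carry over. Pictures are saved under pics/ and viewed, at most 10 in all, crops included, and the job is handed in when it is done.

Besides the shell and the picture viewer there is one more tool, called after "Request:" as name(argument=value, ...) on one line, values as JSON. send_rows: Moves the arm, as the interface text tells. Its arguments: {"type":"object","properties":{"targets":{"type":"array"},"force":{"type":"number"}},"required":["targets"]}

```bash
mkdir -p pics; python3 - <<'E'
from cell import *
import cv2,numpy as np
for n in("top","side"):
    p,d=read_camera(n);cv2.imwrite(f"pics/{n}0.png",p[:,:,::-1]);np.savez(f"{n}0.npz",p=p,d=d)
    print(n,get_calibration(n))
print(monitor.observe(), robot.tcp_to_grasp)
E
```

```text
top {'intrinsics': array([[449.78937835,   0.        , 319.28727598],
       [  0.        , 449.78937835, 195.79567275],
       [  0.        ,   0.        ,   1.        ]]), 'origin': array([0.38717845, 0.05439712, 1.30880173]), 'orientation': array([ 0.18506096, -0.01950419, -1.57698849])}
side {'intrinsics': array([[379.98272639,   0.        , 320.18612698],
       [  0.        , 379.98272639, 196.8249732 ],
       [  0.        ,   0.        ,   1.        ]]), 'origin': array([ 0.77973376, -0.66401119,  0.72214317]), 'orientation': array([ 0.88442581, -0.01330013,  0.22141726])}
{'time': 0.1, 'qpos': array([-1.33096878e+00,  3.42659427e-01,  1.52491635e+00, -3.02553944e-05,
        1.27537637e+00, -1.45979857e-01]), 'qvel': array([-0.00037394, -0.00039203, -0.00425362, -0.00122996, -0.00058878,
        0.00104861]), 'joint_efforts': array([ 1.04398110e-03, -4.32006741e+01, -2.44694173e+01,  7.19101564e-02,
        5.26309479e-02, -4.48963942e-05]), 'tool_pos': array([ 0.19749793, -0.48605249,  0.22611293]), 'tool_rot': array([-3.14024341e+00, -1.69129857e-04,  3.85816122e-01]), 'contact_force': array([ 0.09873187, -0.28017075, -0.17673617]), 'torque': array([-0.00823825,  0.02293868, -0.07299593]), 'grip_force': 0.0, 'opening': 0.09181029113064895} -0.0188
```

View pics/top0.png

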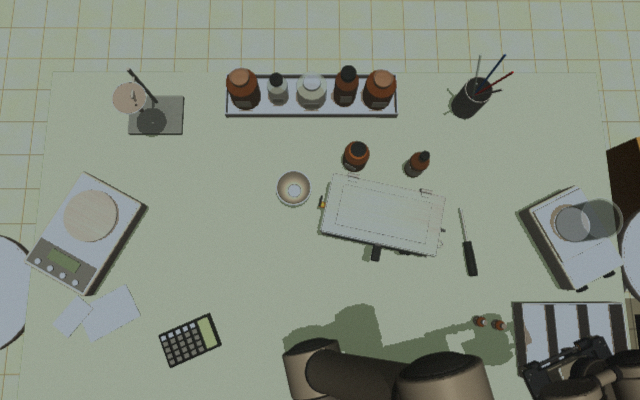

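View pics/side0.png

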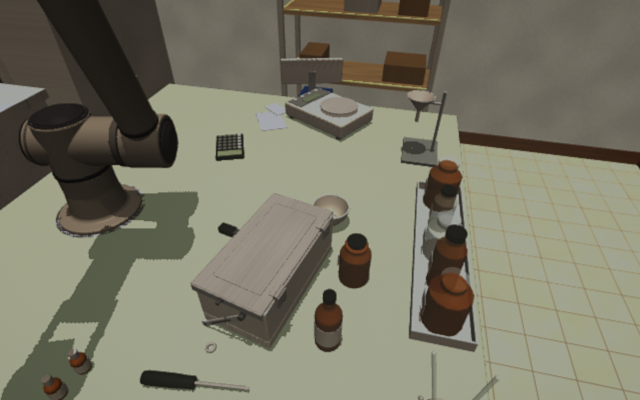

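The top view shows the bath's lid at about (383,215), turned a little, with its lug at (376,253). The jar is at (356,155), the bottle at (418,163), the bowl at (293,188) and the screwdriver at (467,243). The side view shows the ring at (211,347) and the unhooked stay at (225,320). Next I'll measure the lid's pose.

```bash
cat > h.py <<'E'
import numpy as np,cv2
from scipy.spatial.transform import Rotation as R
from cell import *
def cloud(n,d):
    c=get_calibration(n);K=c["intrinsics"];v,u=np.mgrid[:400,:640]
    P=np.stack([(u-K[0,2])/K[0,0]*d,-(v-K[1,2])/K[1,1]*d,-d],-1)
    return P@R.from_euler("xyz",c["orientation"]).as_matrix().T+c["origin"]
E
python3 - <<'E'
from h import *
f=np.load("top0.npz");p,d=f["p"],f["d"];P=cloud("top",d)
v,u=np.mgrid[:400,:640]
m=(d>0)&(abs(P[...,2]-.137)<.012)&(u>300)&(u<460)&(v>165)&(v<262)
n,l,s,c=cv2.connectedComponentsWithStats(m.astype(np.uint8));k=1+s[1:,4].argmax();m=l==k
Q=P[m];print(m.sum(),np.median(Q[:,2]))
o=cv2.morphologyEx(m.astype(np.uint8),cv2.MORPH_OPEN,np.ones((15,15)))>0
r=cv2.minAreaRect(P[o][:,:2].astype(np.float32)*1000);print("top lid",r,cv2.boxPoints(r))
dark=(p.max(2)<70)&(u>366)&(u<386)&(v>244)&(v<264)&(P[...,2]>.09)
print("lug",dark.sum(),P[dark].mean(0),P[dark].min(0),P[dark].max(0))
f=np.load("side0.npz");p,d=f["p"],f["d"];S=cloud("side",d)
m=(d>0)&(abs(S[...,2]-.137)<.006)&(S[...,0]>.2)&(S[...,0]<.6)
n,l,s,c=cv2.connectedComponentsWithStats(m.astype(np.uint8));k=1+s[1:,4].argmax()
o=cv2.morphologyEx((l==k).astype(np.uint8),cv2.MORPH_OPEN,np.ones((9,9)))>0
r=cv2.minAreaRect(S[o][:,:2].astype(np.float32)*1000);print("side lid",o.sum(),np.median(S[o][:,2]),r,cv2.boxPoints(r))
v,u=np.mgrid[:400,:640]
dark=(p.max(2)<60)&(u>215)&(u<240)&(v>220)&(v<240)&(S[...,2]>.09)
print("lug",dark.sum(),S[dark].mean(0),S[dark].min(0),S[dark].max(0))
E
```

```text
7438 0.13490809885096522
top lid ((562.6622314453125, -140.83935546875), (312.6795349121094, 170.89419555664062), 77.57537841796875) [[ 445.57904  -275.13324 ]
 [ 612.4709   -311.90198 ]
 [ 679.7454     -6.545471]
 [ 512.8536     30.223267]]
lug 129 [ 0.45609567 -0.11480276  0.13726371] [ 0.4369101  -0.13021569  0.12360034] [ 0.47612078 -0.10247555  0.14472104]
side lid 5623 0.13434141369884034 ((524.3570556640625, -138.53724670410156), (307.8609313964844, 151.34530639648438), 89.8329086303711) [[ 448.2358   -292.24637 ]
 [ 599.5805   -292.68774 ]
 [ 600.4783     15.171875]
 [ 449.1336     15.613251]]
lug 161 [ 0.45502294 -0.12064389  0.13410094] [ 0.4341411  -0.13011849  0.1207699 ] [ 0.47464521 -0.10679748  0.13971882]
```

Request:
send_rows(targets=[{"translation": [3, -2, 0], "spin": 6, "jaw": 1}, {"translation": [7, -4.5, 0], "spin": 13, "jaw": 1}, {"translation": [11, -7.1, 0], "spin": 20, "jaw": 1}, {"translation": [15, -9.7, 0], "spin": 27, "jaw": 1}, {"translation": [19, -12.3, 0], "spin": 34.5, "jaw": 1}], force=22)

```text
time: 0.6
tool_pos: [0.3266, -0.3011, 0.2265]
tool_rot: [-3.141, 0.0, -0.215]
contact_force: [0.2, -0.8, 0.2]
opening: 0.0917
grip_force: 0.0
```

```bash
cat >> h.py <<'E'
def delta(t):
    s=monitor.observe();M=R.from_euler("xyz",s["tool_rot"]).as_matrix()
    print("t",s["time"],"pos",s["tool_pos"].round(4),"rot",s["tool_rot"].round(4),"F",s["contact_force"].round(1),"T",s["torque"].round(2),"open",round(s["opening"],4),"grip",round(s["grip_force"],1))
    print("delta cm",(M.T@(np.array(t)-s["tool_pos"])*100).round(2))
E
python3 - <<'E'
from h import *
delta([.456,-.117,.20])
f=np.load("side0.npz");S=cloud("side",f["d"]);T=cloud("top",np.load("top0.npz")["d"])
for n,C in(("side",S),("top",T)):
    C=C.reshape(-1,3)
    a=np.radians(-12.4);B=(C[:,:2]-[.456,-.117])@np.array([[np.cos(a),-np.sin(a)],[np.sin(a),np.cos(a)]])
    m=(C[:,2]>.12)&(C[:,2]<.15)&(B[:,0]>.0)&(B[:,0]<.25)&(abs(B[:,1])<.2)
    b=B[m]
    # front, rear edges as a function of lateral position
    for y0 in np.arange(-.13,.14,.052):
        k=abs(b[:,1]-y0)<.012
        print(n,round(y0,3),np.percentile(b[k,0],[1,99]).round(4) if k.any() else 0)
    for x0 in (.05,.1,.15):
        k=abs(b[:,0]-x0)<.01; print(n,"x",x0,np.percentile(b[k,1],[1,99]).round(4))
E
```

```text
t 0.6 pos [ 0.3266 -0.3011  0.2265] rot [-3.1412e+00  3.0000e-04 -2.1500e-01] F [ 0.2 -0.8  0.2] T [ 0.01  0.02 -0.05] open 0.0917 grip 0.0
delta cm [  8.71 -20.75   2.66]
side -0.13 [0.0232 0.1861]
side -0.078 [0.0238 0.1929]
side -0.026 [0.0237 0.1866]
side 0.026 [0.0232 0.1868]
side 0.078 [0.0238 0.1945]
side 0.13 [0.0238 0.1869]
side x 0.05 [-0.1547  0.1516]
side x 0.1 [-0.1622  0.1508]
side x 0.15 [-0.1552  0.1518]
top -0.13 [0.0245 0.1876]
top -0.078 [0.025  0.1904]
top -0.026 [0.0251 0.1873]
top 0.026 [0.0253 0.1878]
top 0.078 [0.0253 0.1894]
top 0.13 [0.0261 0.1891]
top x 0.05 [-0.1523  0.1534]
top x 0.1 [-0.1583  0.1527]
top x 0.15 [-0.1526  0.1527]
```

Request:
send_rows(targets=[{"translation": [1.7, -4.1, 0.5], "spin": 0, "jaw": 1}, {"translation": [3.5, -8.4, 1.2], "spin": 0, "jaw": 1}, {"translation": [5.2, -12.6, 1.8], "spin": 0, "jaw": 1}, {"translation": [6.9, -16.7, 2.4], "spin": 0, "jaw": 1}, {"translation": [8.55, -20.7, 2.7], "spin": 0, "jaw": 1}])

```text
time: 1.1
tool_pos: [0.4531, -0.1164, 0.1991]
tool_rot: [-3.141, 0.001, -0.209]
contact_force: [1.4, -0.4, 0.6]
opening: 0.0918
grip_force: 0.0
```

```bash
python3 - <<'E'
from h import *
delta([.4545,-.1167,.109])
p,d=read_camera("side");cv2.imwrite("pics/side1.png",cv2.resize(p[120:320,120:380,::-1],None,fx=2.5,fy=2.5))
E
```

```text
t 1.1 pos [ 0.4531 -0.1164  0.1991] rot [-3.1415e+00  1.1000e-03 -2.0940e-01] F [ 1.4 -0.4  0.6] T [ 0.02 -0.01  0.03] open 0.0918 grip 0.0
delta cm [ 0.15 -0.    9.01]
```

View pics/side1.png

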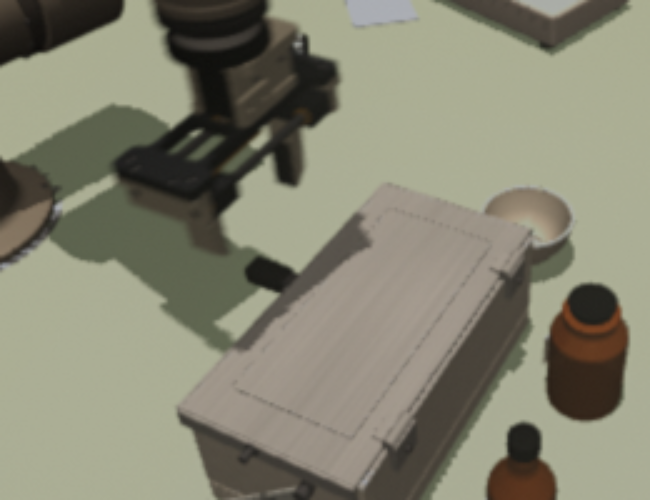

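The open fingers at (205,235) and (290,165) straddle the lug at (270,272) from above, in line with the lid. I'll descend and close.

Request:
send_rows(targets=[{"translation": [0.0, 0, 2], "spin": 0, "jaw": 1}, {"translation": [0, 0, 4.5], "spin": 0, "jaw": 1}, {"translation": [0, 0, 7], "spin": 0, "jaw": 1}, {"translation": [0, 0, 9], "spin": 0, "jaw": 1}, {"translation": [0, 0, 9], "spin": 0, "jaw": 1}])

```text
time: 1.65
tool_pos: [0.4509, -0.1176, 0.1073]
tool_rot: [-3.14, 0.006, -0.21]
contact_force: [0.9, 0.2, 0.0]
opening: 0.0918
grip_force: 0.0
```

```bash
python3 - <<'E'
from h import *
delta([.4545,-.1167,.109])
E
```

```text
t 1.65 pos [ 0.4509 -0.1176  0.1073] rot [-3.1404  0.0059 -0.2095] F [0.9 0.2 0. ] T [ 0.03 -0.01 -0.01] open 0.0918 grip 0.0
delta cm [ 0.34 -0.16 -0.17]
```

Request:
send_rows(targets=[{"translation": [0.3, -0.1, -0.15], "spin": 0.4, "jaw": 1}, {"translation": [0.3, -0.1, -0.15], "spin": 0.4, "jaw": 0.6}, {"translation": [0.3, -0.1, -0.15], "spin": 0.4, "jaw": 0.35}, {"translation": [0.3, -0.1, -0.15], "spin": 0.4, "jaw": 0.28}, {"translation": [0.3, -0.1, -0.15], "spin": 0.4, "jaw": 0.28}], force=22)

```text
time: 2.15
tool_pos: [0.456, -0.1181, 0.1117]
tool_rot: [3.141, -0.001, -0.217]
contact_force: [0.4, -0.5, 0.6]
opening: 0.0643
grip_force: 0.0
```

Request:
send_rows(targets=[{"translation": [0, 0, 0], "spin": 0, "jaw": 0.24}, {"translation": [0, 0, 0], "spin": 0, "jaw": 0.2}, {"translation": [0, 0, 0], "spin": 0, "jaw": 0.15}, {"translation": [0, 0, 0], "spin": 0, "jaw": 0.15}, {"translation": [0, 0, 0], "spin": 0, "jaw": 0.15}], force=22)

```text
time: 2.65
tool_pos: [0.4559, -0.1177, 0.1112]
tool_rot: [-3.141, 0.0, -0.217]
contact_force: [6.7, 19.7, 0.8]
opening: 0.0246
grip_force: 11.4
```

```bash
python3 - <<'E'
from h import *
delta([.4545,-.1167,.109])
E
```

```text
t 2.65 pos [ 0.4559 -0.1177  0.1112] rot [-3.141e+00  1.000e-04 -2.169e-01] F [ 6.7 19.7  0.8] T [ 3.51 -0.96 -0.11] open 0.0246 grip 11.4
delta cm [-0.16 -0.07  0.22]
```

Request:
send_rows(targets=[{"translation": [0, -0.06, 0.0], "spin": 0, "jaw": 0.15}, {"translation": [0, -0.12, 0.0], "spin": 0, "jaw": 0.15}, {"translation": [0, -0.12, 0.0], "spin": 0, "jaw": 0.15}, {"translation": [0, -0.12, 0.0], "spin": 0, "jaw": 0.15}, {"translation": [0, -0.12, 0.0], "spin": 0, "jaw": 0.15}], force=22)

```text
time: 3.15
tool_pos: [0.4562, -0.1164, 0.1112]
tool_rot: [-3.141, 0.0, -0.217]
contact_force: [2.1, 4.9, -0.5]
opening: 0.022
grip_force: 22.0
```

```bash
python3 - <<'E'
from h import *
delta([.4545,-.1167,.109])
E
```

```text
t 3.15 pos [ 0.4562 -0.1164  0.1112] rot [-3.1407  0.     -0.217 ] F [ 2.1  4.9 -0.5] T [ 0.99 -0.3  -0.22] open 0.022 grip 22.0
delta cm [-0.16  0.07  0.22]
```

Gripped at 22 mm opening with 22 N. Next I'll compute the arc table.

```bash
cat > arc.py <<'E'
import sys,numpy as np
a,b,r=map(float,sys.argv[1:4]); off=-.026
for th in np.arange(a,b,.2):
    t=th+np.arange(1,6)*.04
    print(f"{th:.2f}->{t[-1]:.2f}",[(round(100*r*(np.cos(th+off)-np.cos(x+off)),2),round(-100*r*(np.sin(x+off)-np.sin(th+off)),2)) for x in t])
E
python3 arc.py 0 1.59 .190
```

```text
0.00->0.20 [(np.float64(-0.0), np.float64(-0.76)), (np.float64(0.02), np.float64(-1.52)), (np.float64(0.08), np.float64(-2.28)), (np.float64(0.16), np.float64(-3.03)), (np.float64(0.28), np.float64(-3.78))]
0.20->0.40 [(np.float64(0.15), np.float64(-0.75)), (np.float64(0.32), np.float64(-1.48)), (np.float64(0.53), np.float64(-2.22)), (np.float64(0.76), np.float64(-2.94)), (np.float64(1.03), np.float64(-3.65))]
0.40->0.60 [(np.float64(0.29), np.float64(-0.7)), (np.float64(0.61), np.float64(-1.39)), (np.float64(0.96), np.float64(-2.07)), (np.float64(1.33), np.float64(-2.73)), (np.float64(1.73), np.float64(-3.38))]
0.60->0.80 [(np.float64(0.43), np.float64(-0.63)), (np.float64(0.88), np.float64(-1.24)), (np.float64(1.35), np.float64(-1.84)), (np.float64(1.85), np.float64(-2.41)), (np.float64(2.37), np.float64(-2.96))]
0.80->1.00 [(np.float64(0.54), np.float64(-0.53)), (np.float64(1.1), np.float64(-1.04)), (np.float64(1.69), np.float64(-1.53)), (np.float64(2.29), np.float64(-2.0)), (np.float64(2.91), np.float64(-2.43))]
1.00->1.20 [(np.float64(0.64), np.float64(-0.41)), (np.float64(1.29), np.float64(-0.8)), (np.float64(1.96), np.float64(-1.17)), (np.float64(2.64), np.float64(-1.5)), (np.float64(3.34), np.float64(-1.81))]
1.20->1.40 [(np.float64(0.71), np.float64(-0.28)), (np.float64(1.42), np.float64(-0.53)), (np.float64(2.15), np.float64(-0.75)), (np.float64(2.89), np.float64(-0.95)), (np.float64(3.63), np.float64(-1.11))]
1.40->1.60 [(np.float64(0.75), np.float64(-0.13)), (np.float64(1.5), np.float64(-0.24)), (np.float64(2.26), np.float64(-0.31)), (np.float64(3.02), np.float64(-0.35)), (np.float64(3.78), np.float64(-0.37))]
```

Request:
send_rows(targets=[{"translation": [0, -0.03, -0.2], "spin": 0, "jaw": 0.15}, {"translation": [0, -0.03, -0.6], "spin": 0, "jaw": 0.15}, {"translation": [0.01, -0.03, -1.1], "spin": 0, "jaw": 0.15}, {"translation": [0.03, -0.03, -1.6], "spin": 0, "jaw": 0.15}, {"translation": [0.05, -0.03, -1.9], "spin": 0, "jaw": 0.15}], force=22)

```text
time: 3.65
tool_pos: [0.4565, -0.1164, 0.1306]
tool_rot: [-3.141, 0.0, -0.217]
contact_force: [1.5, 3.6, -4.7]
opening: 0.0215
grip_force: 22.0
```

Request:
send_rows(targets=[{"translation": [0.05, 0, -0.4], "spin": 0, "jaw": 0.15}, {"translation": [0.12, 0, -0.9], "spin": 0, "jaw": 0.15}, {"translation": [0.23, 0, -1.5], "spin": 0, "jaw": 0.15}, {"translation": [0.33, 0, -1.9], "spin": 0, "jaw": 0.15}, {"translation": [0.33, 0, -1.9], "spin": 0, "jaw": 0.15}])

```text
time: 4.15
tool_pos: [0.4589, -0.117, 0.1496]
tool_rot: [-3.141, 0.002, -0.216]
contact_force: [-1.9, 5.2, -3.0]
opening: 0.0216
grip_force: 22.0
```

```bash
python3 - <<'E'
from h import *
delta([.458,-.1164,.149])
E
```

```text
t 4.15 pos [ 0.4589 -0.117   0.1496] rot [-3.1414e+00  2.4000e-03 -2.1640e-01] F [-1.9  5.2 -3. ] T [ 0.89  0.46 -0.15] open 0.0216 grip 22.0
delta cm [-0.1  -0.04  0.06]
```

Request:
send_rows(targets=[{"translation": [0.05, -0.03, -0.6], "spin": 0, "jaw": 0.15}, {"translation": [0.22, -0.03, -1.4], "spin": 0, "jaw": 0.15}, {"translation": [0.43, -0.03, -2.2], "spin": 0, "jaw": 0.15}, {"translation": [0.66, -0.03, -2.94], "spin": 0, "jaw": 0.15}, {"translation": [0.93, -0.03, -3.65], "spin": 0, "jaw": 0.15}])

```text
time: 4.65
tool_pos: [0.4693, -0.1193, 0.1866]
tool_rot: [3.141, -0.0, -0.217]
contact_force: [-0.6, 1.2, -4.4]
opening: 0.0213
grip_force: 22.0
```

Request:
send_rows(targets=[{"translation": [0.29, 0, -0.7], "spin": 0, "jaw": 0.15}, {"translation": [0.61, 0, -1.39], "spin": 0, "jaw": 0.15}, {"translation": [0.96, 0, -2.07], "spin": 0, "jaw": 0.15}, {"translation": [1.33, 0, -2.73], "spin": 0, "jaw": 0.15}, {"translation": [1.73, 0, -3.38], "spin": 0, "jaw": 0.15}])

```text
time: 5.15
tool_pos: [0.4863, -0.1231, 0.22]
tool_rot: [3.141, -0.0, -0.217]
contact_force: [0.3, -0.1, -4.7]
opening: 0.0219
grip_force: 22.0
```

```bash
python3 - <<'E'
from h import *
# expected TCP at theta 0.6
h=np.array([.4562,-.1164])+.19*np.array([.977,-.215]); ph=.574
delta([*(h-.19*np.cos(ph)*np.array([.977,-.215])),.1162+.19*np.sin(ph)])
E
```

```text
t 5.15 pos [ 0.4863 -0.1231  0.22  ] rot [ 3.141e+00 -2.000e-04 -2.166e-01] F [ 0.3 -0.1 -4.7] T [ 0.04  0.3  -0.17] open 0.0219 grip 22.0
delta cm [-0.04 -0.01  0.07]
```

Request:
send_rows(targets=[{"translation": [0.43, 0, -0.63], "spin": 0, "jaw": 0.15}, {"translation": [0.88, 0, -1.24], "spin": 0, "jaw": 0.15}, {"translation": [1.35, 0, -1.84], "spin": 0, "jaw": 0.15}, {"translation": [1.85, 0, -2.41], "spin": 0, "jaw": 0.15}, {"translation": [2.37, 0, -2.96], "spin": 0, "jaw": 0.15}])

```text
time: 5.65
tool_pos: [0.5094, -0.1284, 0.2495]
tool_rot: [3.141, 0.0, -0.217]
contact_force: [-0.7, -3.0, -4.6]
opening: 0.022
grip_force: 22.0
```

Request:
send_rows(targets=[{"translation": [0.54, 0, -0.53], "spin": 0, "jaw": 0.15}, {"translation": [1.1, 0, -1.04], "spin": 0, "jaw": 0.15}, {"translation": [1.69, 0, -1.53], "spin": 0, "jaw": 0.15}, {"translation": [2.29, 0, -2.0], "spin": 0, "jaw": 0.15}, {"translation": [2.91, 0, -2.43], "spin": 0, "jaw": 0.15}])

```text
time: 6.15
tool_pos: [0.5378, -0.1348, 0.2737]
tool_rot: [3.141, 0.0, -0.217]
contact_force: [-2.2, -6.0, -5.4]
opening: 0.0215
grip_force: 22.0
```

```bash
python3 - <<'E'
from h import *
h=np.array([.4562,-.1164])+.19*np.array([.977,-.215]); ph=.974
delta([*(h-.19*np.cos(ph)*np.array([.977,-.215])),.1162+.19*np.sin(ph)])
p,d=read_camera("side");cv2.imwrite("pics/side2.png",p[40:400,60:540,::-1])
E
```

```text
t 6.15 pos [ 0.5378 -0.1348  0.2737] rot [ 3.1405e+00  3.0000e-04 -2.1680e-01] F [-2.2 -6.  -5.4] T [-0.76  0.7  -0.12] open 0.0215 grip 22.0
delta cm [-0.04 -0.04  0.04]
```

View pics/side2.png

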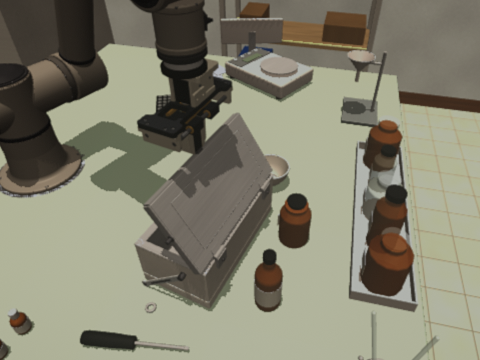

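The lid stands at about 1 rad with its lug in the fingers (about (200,135)), and the things around it are undisturbed. I'll keep going and ease off the small sideways load.

Request:
send_rows(targets=[{"translation": [0.64, 0.02, -0.41], "spin": 0, "jaw": 0.15}, {"translation": [1.29, 0.04, -0.8], "spin": 0, "jaw": 0.15}, {"translation": [1.96, 0.05, -1.17], "spin": 0, "jaw": 0.15}, {"translation": [2.64, 0.06, -1.5], "spin": 0, "jaw": 0.15}, {"translation": [3.34, 0.07, -1.81], "spin": 0, "jaw": 0.15}])

```text
time: 6.7
tool_pos: [0.5704, -0.1422, 0.2918]
tool_rot: [3.141, 0.0, -0.217]
contact_force: [-3.0, -4.4, -4.2]
opening: 0.0219
grip_force: 22.0
```

```bash
python3 - <<'E'
from h import *
h=np.array([.4562,-.1164])+.19*np.array([.977,-.215]); ph=1.174
delta([*(h-.19*np.cos(ph)*np.array([.977,-.215])),.1162+.19*np.sin(ph)])
E
```

```text
t 6.7 pos [ 0.5704 -0.1422  0.2918] rot [ 3.1414e+00  1.0000e-04 -2.1660e-01] F [-3.  -4.4 -4.2] T [-0.64  0.68 -0.16] open 0.0219 grip 22.0
delta cm [-0.05 -0.06  0.03]
```

Request:
send_rows(targets=[{"translation": [0.71, 0.02, -0.28], "spin": 0, "jaw": 0.15}, {"translation": [1.42, 0.04, -0.53], "spin": 0, "jaw": 0.15}, {"translation": [2.15, 0.05, -0.75], "spin": 0, "jaw": 0.15}, {"translation": [2.89, 0.06, -0.95], "spin": 0, "jaw": 0.15}, {"translation": [3.63, 0.07, -1.11], "spin": 0, "jaw": 0.15}])

```text
time: 7.2
tool_pos: [0.606, -0.1502, 0.3029]
tool_rot: [-3.141, -0.0, -0.216]
contact_force: [-2.0, -0.6, -2.3]
opening: 0.022
grip_force: 22.0
```

```bash
python3 - <<'E'
from h import *
h=np.array([.4562,-.1164])+.19*np.array([.977,-.215]); ph=1.374
delta([*(h-.19*np.cos(ph)*np.array([.977,-.215])),.1162+.19*np.sin(ph)])
p,d=read_camera("side");T=cloud("side",d)
# lid outer surface: plane through the points between hinge and lug
e=np.array([.977,-.215]);B=(T[...,:2]-h)@e;L=(T[...,:2]-h)@np.array([.215,.977]);Z=T[...,2]
m=(d>0)&(Z>.16)&(Z<.29)&(abs(L)<.14)&(abs(L)>.05)&(abs(B)<.12)
x,y=B[m],Z[m]
for _ in range(6):
    c=np.polyfit(y,x,1);r=x-np.polyval(c,y);k=abs(r)<max(.004,1.5*r.std());x,y=x[k],y[k]
print(m.sum(),k.sum(),"theta",np.pi/2+np.arctan(c[0]),"rms",r[k].std(),"B at z=.135",np.polyval(c,.135))
cv2.imwrite("pics/side3.png",p[40:400,60:540,::-1])
E
```

```text
t 7.2 pos [ 0.606  -0.1502  0.3029] rot [-3.1411e+00 -2.0000e-04 -2.1620e-01] F [-2.  -0.6 -2.3] T [-0.15  0.71 -0.01] open 0.022 grip 22.0
delta cm [-0.06 -0.08  0.03]
3308 3308 theta 1.3895901970038107 rms 0.0011162597719205144 B at z=.135 -0.003999117014372958
```

View pics/side3.png

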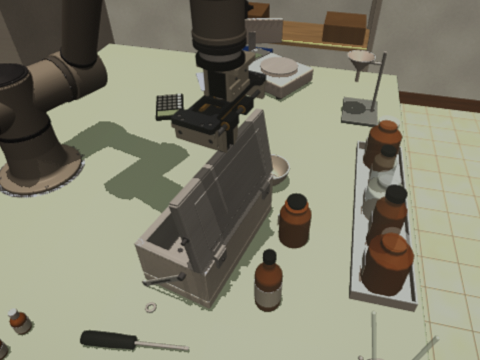

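The lid fits at about 1.39 rad, still in the fingers, with everything else in place. I'll finish more slowly.

Request:
send_rows(targets=[{"translation": [0.6, 0, -0.1], "spin": 0, "jaw": 0.15}, {"translation": [1.2, 0, -0.2], "spin": 0, "jaw": 0.15}, {"translation": [1.75, 0, -0.27], "spin": 0, "jaw": 0.15}, {"translation": [2.3, 0, -0.31], "spin": 0, "jaw": 0.15}, {"translation": [2.8, 0, -0.34], "spin": 0, "jaw": 0.15}])

```text
time: 7.75
tool_pos: [0.6332, -0.1564, 0.3063]
tool_rot: [-3.141, -0.001, -0.216]
contact_force: [-2.1, 0.8, 0.4]
opening: 0.022
grip_force: 22.0
```

Request:
send_rows(targets=[{"translation": [0.4, 0, -0.01], "spin": 0, "jaw": 0.15}, {"translation": [0.75, 0, -0.02], "spin": 0, "jaw": 0.15}, {"translation": [1.0, 0, -0.02], "spin": 0, "jaw": 0.15}, {"translation": [1.2, 0, -0.02], "spin": 0, "jaw": 0.15}, {"translation": [1.3, 0, -0.02], "spin": 0, "jaw": 0.15}])

```text
time: 8.25
tool_pos: [0.6455, -0.1592, 0.3064]
tool_rot: [-3.142, -0.0, -0.216]
contact_force: [-1.5, 0.9, 1.8]
opening: 0.0217
grip_force: 22.0
```

Request:
send_rows(targets=[{"translation": [0, 0, 0], "spin": 0, "jaw": 0.15}, {"translation": [0, 0, 0], "spin": 0, "jaw": 0.15}, {"translation": [0, 0, 0], "spin": 0, "jaw": 0.15}, {"translation": [0, 0, 0], "spin": 0, "jaw": 0.15}, {"translation": [0, 0, 0], "spin": 0, "jaw": 0.15}])

```text
time: 8.75
tool_pos: [0.6454, -0.1592, 0.3064]
tool_rot: [-3.142, -0.001, -0.216]
contact_force: [-1.2, 1.6, 2.0]
opening: 0.0215
grip_force: 22.0
```

```bash
python3 - <<'E'
from h import *
h=np.array([.4562,-.1164])+.19*np.array([.977,-.215]); ph=1.594
delta([*(h-.19*np.cos(ph)*np.array([.977,-.215])),.1162+.19*np.sin(ph)])
print(monitor.observe()["qvel"].round(3))
e=np.array([.977,-.215])
for n in("side","top"):
    p,d=read_camera(n);T=cloud(n,d)
    B=(T[...,:2]-h)@e;L=(T[...,:2]-h)@np.array([.215,.977]);Z=T[...,2]
    m=(d>0)&(Z>.16)&(Z<.29)&(abs(L)<.14)&(abs(L)>.05)&(abs(B)<.06)
    x,y=B[m],Z[m]
    if len(x)<100: print(n,len(x));continue
    for _ in range(6):
        c=np.polyfit(y,x,1);r=x-np.polyval(c,y);k=abs(r)<max(.004,1.5*r.std());x,y=x[k],y[k]
    print(n,m.sum(),k.sum(),"theta",np.pi/2+np.arctan(c[0]),"rms",r[k].std(),"B",np.polyval(c,.135))
    if n=="side":cv2.imwrite("pics/side4.png",p[40:400,60:540,::-1])
E
```

```text
t 8.75 pos [ 0.6454 -0.1592  0.3064] rot [-3.1415e+00 -5.0000e-04 -2.1640e-01] F [-1.2  1.6  2. ] T [ 0.43  0.39 -0.04] open 0.0215 grip 22.0
delta cm [ 0.05 -0.11  0.03]
[ 0.001 -0.    -0.     0.     0.001 -0.   ]
side 2229 2229 theta 1.5967853584900615 rms 0.0010212521411770482 B -0.004052294373971311
top 735 735 theta 1.6011031949490147 rms 0.0007612662131367299 B -0.006233310416984261
```

View pics/side4.png

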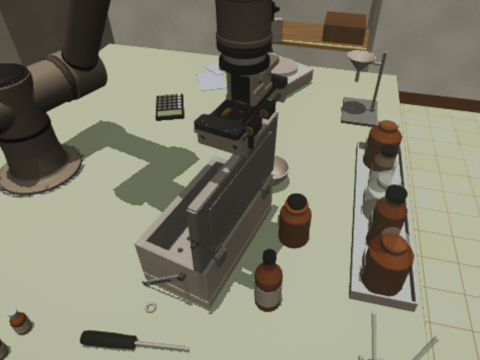

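The lid stands upright with its lug in the fingers and the neighbours unmoved. The cameras give about 1.60 rad and the arc 1.617, so I'll add a 2 mm nudge, rest, and hand in.

Request:
send_rows(targets=[{"translation": [0.1, 0, 0], "spin": 0, "jaw": 0.15}, {"translation": [0.2, 0, 0], "spin": 0, "jaw": 0.15}, {"translation": [0.2, 0, 0], "spin": 0, "jaw": 0.15}, {"translation": [0.2, 0, 0], "spin": 0, "jaw": 0.15}, {"translation": [0.2, 0, 0], "spin": 0, "jaw": 0.15}])

```text
time: 9.35
tool_pos: [0.6474, -0.1596, 0.3064]
tool_rot: [-3.142, -0.0, -0.216]
contact_force: [-0.9, 2.9, 3.5]
opening: 0.0215
grip_force: 22.0
```

Request:
send_rows(targets=[{"translation": [0, 0, 0], "spin": 0, "jaw": 0.15}, {"translation": [0, 0, 0], "spin": 0, "jaw": 0.15}, {"translation": [0, 0, 0], "spin": 0, "jaw": 0.15}, {"translation": [0, 0, 0], "spin": 0, "jaw": 0.15}, {"translation": [0, 0, 0], "spin": 0, "jaw": 0.15}])

```text
time: 9.85
tool_pos: [0.6473, -0.1596, 0.3064]
tool_rot: [-3.142, -0.0, -0.216]
contact_force: [-0.1, 3.6, 5.1]
opening: 0.0219
grip_force: 22.0
```

```bash
python3 - <<'E'
from h import *
delta([.6475,-.1592,.3064]); print(job.hand_in())
E
```

```text
t 9.85 pos [ 0.6473 -0.1596  0.3064] rot [-3.1415e+00 -3.0000e-04 -2.1650e-01] F [-0.1  3.6  5.1] T [ 0.65  0.5  -0.02] open 0.0219 grip 22.0
delta cm [ 0.01 -0.04 -0.  ]
the job is handed in; nothing more can be done
None
```

I handed the job in at 9.9 s with the lid at rest at its balance point (about 1.61 rad), still held by the lug at 22 N, and the surrounding things looked undisturbed in the last picture; the hand-in call returned no verdict.

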